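# Hold a tumbler down on the glass rinser

### The arm

A 6-joint arm with a two-finger parallel gripper is mounted at the origin on the work surface. World frame = base frame: x ahead of the robot, y to its left, z up, the work surface at z = 0. Lengths are in m, angles in rad, forces in N, time in s.
With the tool pointing down it reaches from about 0.3 to 0.875 m from the base axis. Payload 6.4 kg.
Tool frame: the origin (TCP) lies midway between the tips of the shut fingers; the grasp point (between the pads) lies 19 mm behind it; z points along the fingers, y is the line along which they close (so a half turn about z gives the same grasp; the last joint's range is limited). The gripper opens to 85 mm and grips with 20 to 120 N. Pads are 22 mm wide; open, the fingers measure 114 mm over their backs; the gripper's body (76 mm by 85 mm) begins 54 mm behind the grasp point. The pads swing forward as they close: fully open they stand 13 mm farther back than shut.
Start: joints at [-1.459, 0.181, 1.607, -0, 1.354, -0.206], TCP at [0.18, -0.546, 0.231] pointing down, gripper open.
Joint ranges: [-2.99, 2.99], [-0.89, 2.07], [0.3, 2.58], [-1.14, 4.28], [0, 2.63], [-3.12, 3.12]. Speed limits (rad/s): [2.57, 2.57, 3.01, 3.14, 3.14, 3.14].

### API

Orientations are given as a unit quaternion [x, y, z, w].
In Python, from bench import env gives the robot as it stands. The module is installed in compiled form; this text tells all that it offers. Calls block until the motion is done:
- env.goto(position, orientation): joint-space move of the TCP to a pose.
- env.line_to(position, rot=None, max_speed=0.15, until_force=None): straight line of the TCP; rot=None keeps the orientation; max_speed is the mean speed in m/s. With until_force (N) it stops when the force on the tool has changed by that much, and returns True; else False.
- env.movej(angles): joint-space move.
- env.release() and env.clamp(f_grip=None): open the fingers fully, or close them until they stop; f_grip is the grip in N (None keeps the last).
- env.pause(seconds).
- env.solve_ik(position, orientation): joint angles nearest the present ones, or None.
- env.snapshot(name): name is "scene" or "top"; returns (picture, depth): 420x560x3 uint8, red, green, blue; 420x560 float32, m along the optical axis (not along the pixel's ray), 0 where there is no reading.
- env.camera_info(name): a dict with "fx", "fy", "cx", "cy" (pixels), "k1" (the pictures are not rectified: a ray, as slopes to the right and down, at radius r is drawn at 1 + k1 r^2 times it, then the intrinsics apply), "extrinsics" (4x4, takes a point from camera to world coordinates). Camera axes: x right, y down, z forward; pixel columns grow to the right and rows downward; lengths in m; the calibration is good to about 2 mm. A picture is of the moment at which its call begins. camera_info takes no time and is no camera call.
A pose or a line that the arm cannot do raises env.PlanningError and nothing moves.
- env.finish_job(): hands the job in; it is judged then, once.
Readings, each from a call of its own:
- env.read_clock(): time.
- env.read_q(): joint angles.
- env.read_qvel(): joint speeds.
- env.read_joint_efforts(): joint torques, N m.
- env.read_ee_pos(): TCP position.
- env.read_ee_rot(): TCP orientation.
- env.read_force(): force on the tool from outside, world axes, zero at the start.
- env.read_moment(): the same for the moment, N m.
- env.read_finger_gap(): opening from 0.0 (shut) to 1.0 (fully open).
- env.read_grasp_force(): force on a finger pad.
Only numpy, scipy, OpenCV 4.12 (cv2) and the standard library are available. Lean on these libraries where they do the work, as an engineer would, in place of code of your own. Each camera call takes 0.05 s, during which the arm holds its last target. There are 200 camera calls.

### The job

Pick up the tall steel tumbler from the draining tray and, keeping it mouth down, centre it on the star of the glass rinser. Push the star down with the tumbler at least 8 mm of its 12 mm travel so that the valve stands open, without ramming it (stay well under 40 N), and finish while you are still holding it down, not letting go. Leave the two short cups and the sauce dish beside it, and the bowl, ladle and spoon beyond, where they are.

Things in the scene. Friction and masses are not known exactly. Their poses are not given: they have to be found in the camera images.
- tumbler_mid (a point): centre of the tall tumbler, half-way up, on its axis. Plain steel, 115 mm tall, mouth down on the draining tray; 72 mm across the beaded mouth at the bottom, tapering straight to 56 mm across the closed base at the top (59 mm across 30 mm below the top); hollow, wall 3 mm, about 0.17 kg, stiff enough for a firm grip (30 N); the only tall vessel on the tray. z points up its axis
- tumbler_mouth (a point): centre of the same tumbler's mouth, in the plane of its rim: 57.5 mm below tumbler_mid while it stands mouth down; z points up through the tumbler
- tumbler: the same tumbler as a solid; its origin is the centre of the mouth plane, z up towards the closed base
- rinser: the glass rinser: a low steel drip pan 300 mm long (its x) and 150 mm wide (its y) with a slotted grid, rim 22 mm high, fixed to the counter; origin at the middle of its underside. The star lies on its long middle line at x = -60 mm. A fixed spray nozzle 13 mm across stands up through the star's centre to 44 mm above the counter and goes into the tumbler's mouth
- star_top (a point): centre of the rinser's star (flat, black plastic, six radial arms 7 mm wide, 100 mm across; moves straight up and down), in the plane of the arms' upper face, where the tumbler's rim comes to bear: 36 mm above the counter when released, 24 mm when fully down
- star (a joint): how far the star is pressed down, in m: 0 released, 0.012 at its stop. Return spring: 3 N to start moving, 0.75 N more for each mm (9 N at 8 mm, 12 N at the stop); it springs back when let go, and the tumbler's own weight does not press it
- cup0_mid (a point): centre of a short steel cup, half-way up; 68 mm tall, 72 mm across, standing upside down on the draining tray. The tray is grey plastic, 265 by 325 mm with a rim 16 mm high; its floor, on which everything there stands, is 8 mm above the counter. Leave it
- cup1_mid (a point): centre of the other short steel cup, alike, half-way up, also upside down on the draining tray. Leave it
- saucer: small steel sauce dish, 80 mm across and 19 mm high, upside down on the draining tray; origin at the centre of its underside. Leave it
- rice_bowl: steel rice bowl, 104 mm across and 55 mm high, standing on the counter beyond tray and rinser; origin at the centre of its underside. Leave it
- ladle: steel ladle lying on the counter beyond tray and rinser, 300 mm long, 40 mm high; origin under its bowl, its handle along its x. Leave it
- scoop: steel serving spoon, 220 mm long, lying on the counter beyond tray and rinser; origin at its underside. Leave it

How it is judged:
By the outcome, as a careful person would: the job done as asked, in the order asked, and still so for the second after the job is handed in, while the arm keeps its last pose, push and grip.
It also fails if it takes over 38 s, if anything falls off the work surface, if the arm or the gripper's body presses on something with over 40 N, if the wrist force passes 120 N, or if a joint passes its speed limit or range.

## Working session

There is one attempt and no reset: what is moved stays moved. The work goes in short steps, each a Python script; the robot and the scene stay as the last script left them, time stands still between calls to the robot, and variables do not carry over. Pictures are saved under pics/ and viewed, at most 10 in all, crops included, and the job is handed in when it is done.

```bash
mkdir -p pics; python3 - <<'E'
from bench import env
import numpy as np,cv2
for n in("scene","top"):
    p,d=env.snapshot(n); cv2.imwrite(f"pics/{n}0.png",p[:,:,::-1]); np.savez(f"{n}0.npz",p=p,d=d)
    print(n,env.camera_info(n),(d==0).mean())
print(env.read_ee_rot(),env.read_clock())
E
```

```text
scene {'fx': 427.40097712479974, 'fy': 427.40097712479974, 'cx': 279.24965913053103, 'cy': 215.29912514202263, 'k1': 0.028177294908442684, 'extrinsics': array([[-0.85732784,  0.28238759, -0.43040239,  1.11271721],
       [ 0.51474438,  0.47874881, -0.71122275,  0.86046551],
       [ 0.00521416, -0.83129828, -0.55580211,  0.72747856],
       [ 0.        ,  0.        ,  0.        ,  1.        ]])} 0.003813775510204082
top {'fx': 507.080184152525, 'fy': 507.080184152525, 'cx': 271.67815925661597, 'cy': 211.2019982075571, 'k1': -0.12405521444795194, 'extrinsics': array([[-0.01837431, -0.97471664,  0.22268778,  0.33147297],
       [-0.99982506,  0.01713346, -0.00750301,  0.00440686],
       [ 0.0034979 , -0.22278669, -0.97486094,  1.35259615],
       [ 0.        ,  0.        ,  0.        ,  1.        ]])} 0.0036096938775510203
[ 9.87403365e-01  1.58221261e-01  2.52131563e-05 -7.92024435e-04] 0.1
```

View pics/scene0.png

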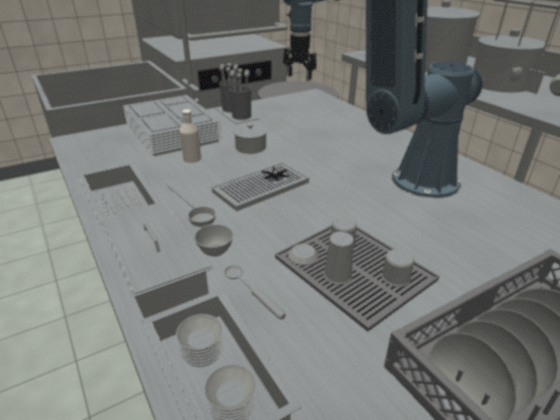

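View pics/top0.png

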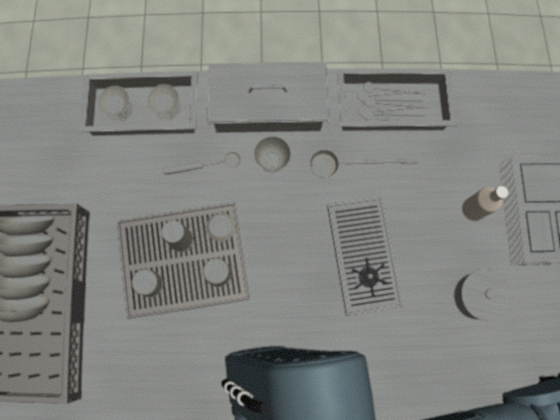

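Scene view: the tumbler is at about (339,255), with one short cup behind it at (344,230), the other at (398,267) and the dish at (303,254). Top view: the tumbler's top is at about (174,232), with the other tray items at (146,282), (216,271) and (220,226). The black star is at (369,276).

```bash
cat > h.py <<'E'
import numpy as np,cv2
from bench import env
def rays(n,uv):
    c=env.camera_info(n);K=np.array([[c['fx'],0,c['cx']],[0,c['fy'],c['cy']],[0,0,1]])
    s=cv2.undistortPoints(np.float64(uv).reshape(-1,1,2),K,np.array([c['k1'],0,0,0,0.]))[:,0]
    E=c['extrinsics'];return E[:3,3],np.c_[s,np.ones(len(s))]@E[:3,:3].T
def plane(n,uv,z):
    o,d=rays(n,uv);return o+d*((z-o[2])/d[:,2])[:,None]
def cloud(n,d):
    v,u=np.mgrid[:d.shape[0],:d.shape[1]]
    o,r=rays(n,np.c_[u.ravel(),v.ravel()]);P=o+r*d.reshape(-1,1);P[d.ravel()==0]=np.nan
    return P.reshape(*d.shape,3)
E
python3 - <<'E'
from h import *
for n in("top","scene"):
    f=np.load(n+"0.npz");P=cloud(n,f['d']);p=f['p'];z=P[...,2]
    reg=(P[...,0]>.25)&(P[...,0]<.75)&(P[...,1]>-.5)&(P[...,1]<.5)
    for a,b,t in((.108,.14,'tall'),(.062,.09,'cup'),(.022,.035,'low')):
        m=(reg&(z>a)&(z<b)).astype(np.uint8)
        k,l,s,c=cv2.connectedComponentsWithStats(m)
        for i in range(1,k):
            if s[i,4]>60:
                q=P[l==i];print(n,t,s[i],c[i].round(1),q.mean(0).round(4),np.ptp(q,0).round(3))
    m=((p.max(2)<60)&reg&(P[...,0]<.6)).astype(np.uint8)
    k,l,s,c=cv2.connectedComponentsWithStats(m)
    for i in range(1,k):
        if s[i,4]>80:
            v,u=np.where(l==i); pts=np.c_[u,v].astype(np.float32)
            h=plane(n,pts,.036);print(n,'dark',s[i],c[i].round(1),h.mean(0).round(4),h.min(0).round(4),h.max(0).round(4),'circ',cv2.minEnclosingCircle(h[:,:2].astype(np.float32)),np.nanmedian(z[l==i]))
p=np.load("top0.npz")['p'];cv2.imwrite("pics/c.png",np.hstack([cv2.resize(p[190:320,110:255,::-1],None,fx=2.7,fy=2.7),cv2.resize(p[190:320,315:415,::-1],None,fx=2.7,fy=2.7)]))
E
```

```text
top tall [162 221  24  23 427] [173.2 232. ] [0.5642 0.24   0.1214] [0.056 0.056 0.021]
top cup [167 229  22  19  71] [180.7 242.4] [0.5454 0.2287 0.076 ] [0.047 0.056 0.027]
top cup [202 259  27  25 526] [215.2 271. ] [0.4713 0.1401 0.0734] [0.061 0.066 0.021]
top cup [132 269  26  27 537] [144.3 281.9] [0.4458 0.3203 0.0733] [0.066 0.064 0.021]
top cup [461 279   8  33 137] [464.7 294.9] [ 0.3961 -0.4941  0.0728] [0.082 0.014 0.021]
top low [207 214  26  25 367] [219.8 226. ] [0.5965 0.1334 0.0253] [0.065 0.067 0.012]
top dark [360 264  21  24 178] [368.5 276.7] [ 0.4529 -0.2547  0.036 ] [ 0.4259 -0.2846  0.036 ] [ 0.4861 -0.2328  0.036 ] circ ((0.4560491144657135, -0.25697651505470276), 0.030433928593993187) 0.03383684704273049
top dark [ 72 279  12  42 187] [ 77.6 300.4] [0.4019 0.5061 0.036 ] [0.3512 0.4905 0.036 ] [0.458  0.5222 0.036 ] circ ((0.40462541580200195, 0.5080521106719971), 0.05457222834229469) 0.05478714701284937
top dark [455 282   9  28 113] [458.8 296.1] [ 0.3954 -0.4921  0.036 ] [ 0.3616 -0.5041  0.036 ] [ 0.4319 -0.4818  0.036 ] circ ((0.3967317044734955, -0.49
[... 1120 characters left out ...]
 277.6] [0.4693 0.3406 0.0286] [0.053 0.06  0.013]
scene dark [ 367    0   35   91 2526] [383.3  42.3] [-1.3823 -1.7345  0.036 ] [-2.9018 -3.3285  0.036 ] [-0.476  -0.7217  0.036 ] circ ((-1.7107418775558472, -1.936652421951294), 1.6958463191986084) 0.4874798349914704
scene dark [367  93  40  40 988] [383.7 113.3] [-0.26   -0.5008  0.036 ] [-0.4531 -0.7296  0.036 ] [-0.1031 -0.3239  0.036 ] circ ((-0.27567529678344727, -0.5266038179397583), 0.25393640995025635) 0.30862489499967677
scene dark [265 170  21  10  98] [275.1 174.8] [ 0.4621 -0.2433  0.036 ] [ 0.415  -0.2782  0.036 ] [ 0.4999 -0.2148  0.036 ] circ ((0.4574429988861084, -0.2476595640182495), 0.04331247881054878) 0.03375918577665715
```

View pics/c.png

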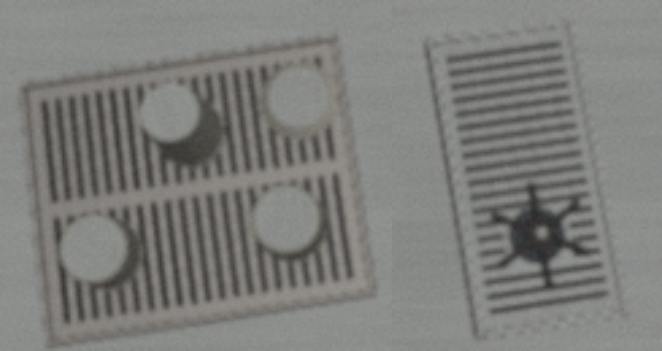

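```bash
cat >> h.py <<'E'
def disc(n,d,xy,z,tol=.004,r=.06):
    "centre of the flat top at height z near xy: ellipse of mask contour, cast on plane z"
    P=cloud(n,d);m=((abs(P[...,2]-z)<tol)&(np.hypot(P[...,0]-xy[0],P[...,1]-xy[1])<r)).astype(np.uint8)
    m=cv2.morphologyEx(m,cv2.MORPH_CLOSE,np.ones((3,3)));m=cv2.morphologyEx(m,cv2.MORPH_OPEN,np.ones((3,3)))
    cs,_=cv2.findContours(m,cv2.RETR_EXTERNAL,cv2.CHAIN_APPROX_NONE);c=max(cs,key=cv2.contourArea)
    q=plane(n,c[:,0],z)[:,:2].astype(np.float32);zz=np.median(P[...,2][m>0])
    return cv2.fitEllipse(q),np.array(cv2.minEnclosingCircle(q)[0]),zz
E
python3 - <<'E'
from h import *
for n in("top","scene"):
    d=np.load(n+"0.npz")['d'];print(n,disc(n,d,(.568,.245),.123))
arm=np.array([(533,185),(548,287),(492,213),(582,250),(498,265),(578,200)],float)
uv=np.c_[315+(arm[:,0]-392)/2.7,190+arm[:,1]/2.7]-.3
q=plane("top",uv,.036);print(q.round(4),q.mean(0),cv2.fitEllipse(q[:,:2].astype(np.float32)))
print('nozzle',plane("top",[[370-.3,276.1]],.044))
f=np.load("scene0.npz");p=f['p'];cv2.imwrite("pics/c2.png",cv2.resize(p[155:215,205:315,::-1],None,fx=7,fy=7,interpolation=cv2.INTER_CUBIC))
E
```

```text
top (((0.565237283706665, 0.24047249555587769), (0.05298024043440819, 0.05500340461730957), 154.69554138183594), array([0.56488979, 0.24037792]), np.float64(nan))
scene (((0.5701693892478943, 0.24692818522453308), (0.053450580686330795, 0.0565422959625721), 144.1104278564453), array([0.57103747, 0.24649961]), np.float64(nan))
[[ 0.5013 -0.2533  0.036 ]
 [ 0.4025 -0.2625  0.036 ]
 [ 0.475  -0.2118  0.036 ]
 [ 0.4371 -0.2976  0.036 ]
 [ 0.4248 -0.2152  0.036 ]
 [ 0.4856 -0.2966  0.036 ]] [ 0.4543848  -0.25615079  0.036     ] ((0.4531707465648651, -0.255199134349823), (0.09415603429079056, 0.10319048166275024), 59.96091079711914)
nozzle [[ 0.45349406 -0.25640625  0.044     ]]
```

View pics/c2.png

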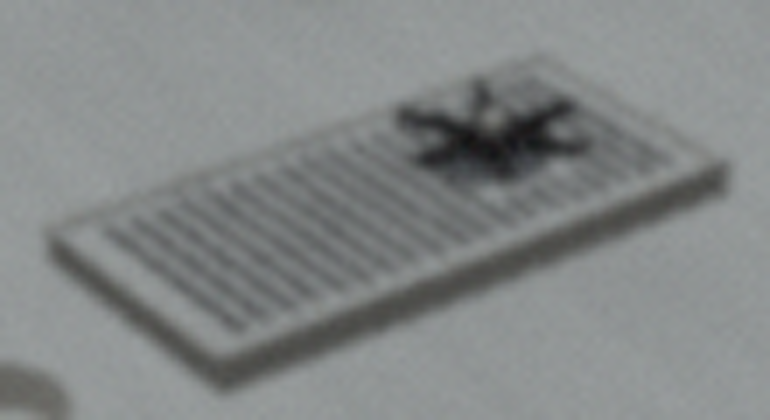

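The crop shows all six star arms, with their centre at about (497,129) in the crop, i.e. (275.5,173) in the scene image. Next I'll cast that pixel and do the grasp.

```bash
cat >> h.py <<'E'
from scipy.spatial.transform import Rotation as R
def down(yaw): # tool x along yaw, z down
    return (R.from_euler('z',yaw)*R.from_euler('x',np.pi)).as_quat()
E
python3 - <<'E'
from h import *
print('star scene',plane("scene",[[275.5,173.]],.036))
x,y=.568,.2435; q=down(np.arctan2(y,x))
print(env.solve_ik([x,y,.22],q))
env.goto([x,y,.22],q)
print(env.read_q().round(3),env.read_ee_pos(),env.read_clock())
print(env.line_to([x,y,.070],max_speed=.12,until_force=6),env.read_ee_pos(),env.read_clock())
for n in("top","scene"):
    p,d=env.snapshot(n);cv2.imwrite(f"pics/{n}1.png",p[:,:,::-1]);np.savez(n+"1.npz",p=p,d=d)
a=cv2.imread("pics/top1.png")[180:330,100:260];b=cv2.imread("pics/scene1.png")[150:300,270:430]
cv2.imwrite("pics/c3.png",cv2.resize(np.hstack([a,b]),None,fx=2.5,fy=2.5,interpolation=cv2.INTER_CUBIC))
E
```

```text
star scene [[ 0.4544927  -0.25370777  0.036     ]]
[ 2.13207572e-01  2.84442948e-01  1.50505869e+00 -4.44089210e-16
  1.35209102e+00  1.37900588e+00]
[ 0.212  0.284  1.505 -0.     1.352  1.379] [0.56836245 0.24269306 0.22001486] 3.1833
False [0.56873017 0.2437002  0.07098753] 4.5833
```

View pics/c3.png

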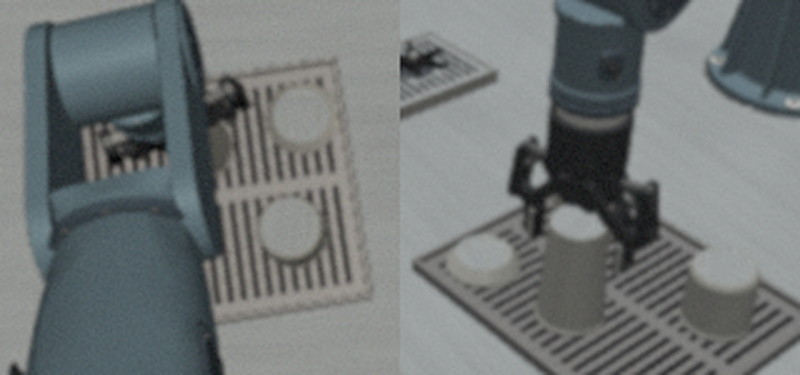

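The fingers straddle the tumbler. In the scene crop the tips are at (532,235) and (628,262), and their midpoint lies on the tumbler's axis. Now I'll clamp, lift, and check from the same camera.

```bash
python3 - <<'E'
from h import *
env.clamp(40); 
print('gap',env.read_finger_gap(),env.read_grasp_force(),env.read_force(),env.read_moment())
e=env.read_ee_pos()
env.line_to([e[0],e[1],.20],max_speed=.15)
print('gap',env.read_finger_gap(),env.read_grasp_force(),env.read_force())
sx,sy=.4542,-.255
env.goto([sx,sy,.20],down(np.arctan2(sy,sx)+.2))
print(env.read_q().round(2),env.read_ee_pos(),env.read_clock())
env.line_to([sx,sy,.13],max_speed=.1,until_force=6)
env.pause(.2)
print(env.read_ee_pos(),R.from_quat(env.read_ee_rot()).as_matrix().round(4).tolist(),env.read_clock())
for n in("top","scene"):
    p,d=env.snapshot(n);cv2.imwrite(f"pics/{n}2.png",p[:,:,::-1]);np.savez(n+"2.npz",p=p,d=d)
a=cv2.imread("pics/top2.png")[180:330,290:450];b=cv2.imread("pics/scene2.png")[80:230,195:355]
cv2.imwrite("pics/c4.png",cv2.resize(np.hstack([a,b]),None,fx=2.5,fy=2.5,interpolation=cv2.INTER_CUBIC))
E
```

```text
gap 0.6915123350753295 43.7948347615054 [0.82194518 0.23047032 5.447076  ] [-0.04012082  0.08469908  0.01906709]
gap 0.6903513596615632 43.04347143796349 [-0.88053886  0.09217824 -1.77556036]
[-0.74  0.09  1.77  0.    1.28  1.14] [ 0.4546741  -0.25431052  0.19998664] 7.925
[ 0.45463048 -0.25538968  0.13079871] [[0.9518, -0.3066, 0.0012], [-0.3066, -0.9518, -0.001], [0.0014, 0.0006, -1.0]] 8.975
```

View pics/c4.png

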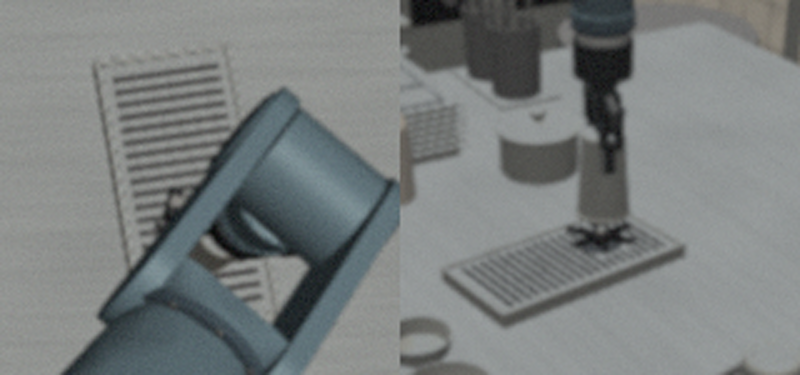

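Scene view: the tumbler hangs upright above the star. Its mouth is at about (604,215) in the crop and the star centre at about (601,236). I'll zoom in to measure the offset.

```bash
python3 - <<'E'
from h import *
def proj(n,X):
    c=env.camera_info(n);K=np.array([[c['fx'],0,c['cx']],[0,c['fy'],c['cy']],[0,0,1]]);E=np.linalg.inv(c['extrinsics'])
    return cv2.projectPoints(np.float64(X).reshape(-1,1,3),cv2.Rodrigues(E[:3,:3])[0],E[:3,3],K,np.array([c['k1'],0,0,0,0.]))[0][:,0]
T=[.4546,-.2554]
print('mouth pred',proj("scene",[[*T,.0678],[*T,.105],[*T,.036],[*T,.044]]))
p=cv2.imread("pics/scene2.png")[125:185,245:315]
cv2.imwrite("pics/c5.png",cv2.resize(p,None,fx=10,fy=10,interpolation=cv2.INTER_CUBIC))
E
```

```text
mouth pred [[275.22048574 164.44967108]
 [275.21952865 154.40743347]
 [275.22118707 172.80521181]
 [275.22102034 170.72255364]]
```

View pics/c5.png

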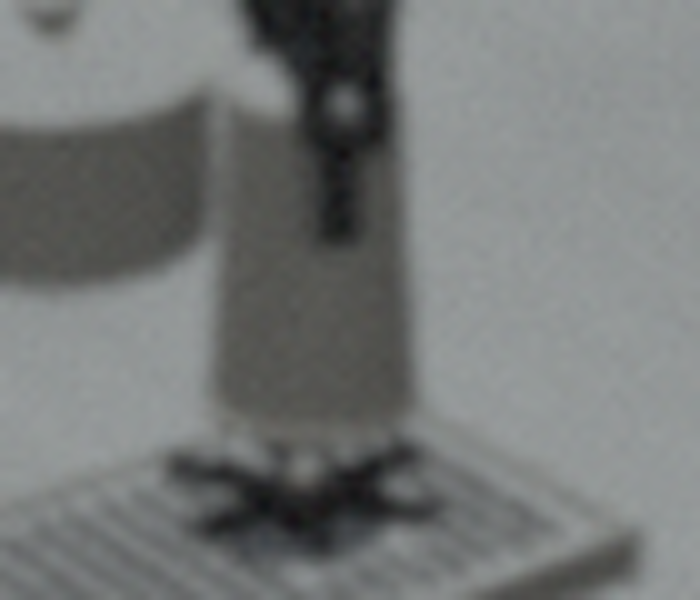

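```bash
python3 - <<'E'
from h import *
from scipy.optimize import least_squares
def fit(fn,xy,zm,lo,hi):
    f=np.load(fn);P=cloud("scene",f['d']).reshape(-1,3)
    b=f['p'].max(2).ravel()
    m=(np.hypot(P[:,0]-xy[0],P[:,1]-xy[1])<.05)&(P[:,2]>lo)&(P[:,2]<hi)&(b>62);q=P[m]
    g=lambda c:np.hypot(q[:,0]-c[0],q[:,1]-c[1])-(.036-(q[:,2]-zm)/.115*.008)
    s=least_squares(g,xy,loss='soft_l1',f_scale=.002);print(fn,m.sum(),s.x.round(4),np.std(g(s.x)).round(4))
fit("scene0.npz",(.568,.2435),.008,.03,.115)
fit("scene2.npz",(.4546,-.2554),.068,.075,.135)
for k in("0","2"):
    f=np.load(f"scene{k}.npz");P=cloud("scene",f['d'])
    m=(P[...,2]>.029)&(P[...,2]<.042)&(f['p'].max(2)<65)&(np.hypot(P[...,0]-.4546,P[...,1]+.2554)<.06)
    h=P[m];print('star',m.sum(),h.mean(0).round(4),cv2.minEnclosingCircle(h[:,:2].astype(np.float32)))
f=np.load("top0.npz");P=cloud("top",f['d'])
m=(P[...,2]>.029)&(P[...,2]<.05)&(f['p'].max(2)<75)&(np.hypot(P[...,0]-.4546,P[...,1]+.2554)<.06)
print('star top',m.sum(),P[m].mean(0).round(4))
E
```

```text
scene0.npz 755 [0.5671 0.2432] 0.0013
scene2.npz 329 [ 0.4525 -0.2542] 0.0024
star 85 [ 0.459  -0.2481  0.0338] ((0.4574628174304962, -0.25182563066482544), 0.04316939786076546)
star 88 [ 0.4588 -0.2475  0.0345] ((0.45492103695869446, -0.25501543283462524), 0.046914324164390564)
star top 231 [ 0.4534 -0.2577  0.0353]
```

```bash
python3 - <<'E'
from h import *
x,y=.4563,-.2559
e=env.read_ee_pos();env.line_to([x,y,.112],max_speed=.05,until_force=6);env.pause(.3)
f0=env.read_force();print(env.read_ee_pos(),f0,env.read_moment())
for z in np.arange(.106,.0875,-.0015):
    env.line_to([x,y,z],max_speed=.03,until_force=12);env.pause(.15)
    f=env.read_force()-f0;e=env.read_ee_pos()
    print(z.round(4),e.round(4),f.round(2),env.read_finger_gap().round(4),env.read_clock())
    if f[2]>10.3:break
p,d=env.snapshot("scene");np.savez("scene3.npz",p=p,d=d)
cv2.imwrite("pics/c6.png",cv2.resize(p[125:185,245:315,::-1],None,fx=10,fy=10,interpolation=cv2.INTER_CUBIC))
E
```

```text
[ 0.45646096 -0.25602831  0.11228098] [ 0.18330358 -0.20720725 -1.55062224] [-0.03358461  0.00888646 -0.03517715]Traceback (most recent call last):
  File "<stdin>", line 8, in <module>
AttributeError: 'float' object has no attribute 'round'
```

```bash
python3 - <<'E'
from h import *
x,y=.4563,-.2559
f0=np.array([.18,-.2,-1.55])
for z in np.arange(.103,.0875,-.0015):
    env.line_to([x,y,z],max_speed=.03,until_force=12);env.pause(.15)
    f=np.array(env.read_force())-f0;e=np.array(env.read_ee_pos())
    print(round(z,4),e.round(4),f.round(2),round(env.read_finger_gap(),4),round(env.read_clock(),2))
    if f[2]>10.3:break
p,d=env.snapshot("scene");np.savez("scene3.npz",p=p,d=d)
cv2.imwrite("pics/c6.png",cv2.resize(p[125:185,245:315,::-1],None,fx=10,fy=10,interpolation=cv2.INTER_CUBIC))
E
```

```text
0.103 [ 0.4563 -0.2559  0.103 ] [ 0.   -0.07 -0.25] 0.6929 10.79
0.1015 [ 0.4563 -0.2559  0.1015] [-0.12  0.23 -0.01] 0.6909 11.19
0.1 [ 0.4563 -0.2559  0.1   ] [ 0.07 -0.19 -0.44] 0.6899 11.59
0.0985 [ 0.4565 -0.2561  0.0988] [ 0.51 -0.75  2.78] 0.6923 11.99
0.097 [ 0.4565 -0.2561  0.0972] [0.58 0.73 4.4 ] 0.6857 12.39
0.0955 [ 0.4565 -0.2561  0.0957] [ 0.52 -0.89  4.97] 0.6926 12.79
0.094 [ 0.4564 -0.256   0.0941] [ 0.37 -1.51  7.43] 0.6873 13.19
0.0925 [ 0.4565 -0.2561  0.0927] [-0.51 -0.38  7.31] 0.6907 13.59
0.091 [ 0.4565 -0.2561  0.0914] [ 0.13 -1.12  8.05] 0.6907 13.99
0.0895 [ 0.4566 -0.2561  0.09  ] [-0.17  0.03  9.56] 0.687 14.39
0.088 [ 0.4566 -0.2561  0.0886] [-0.52  0.45 10.21] 0.6909 14.79
```

View pics/c6.png

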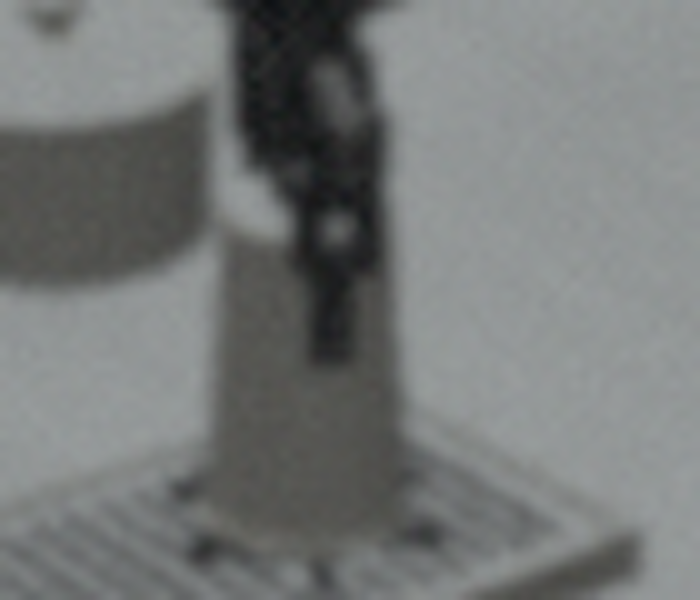

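The tumbler rests centred on the star: mouth centre at about (306,520) in the crop, with the arm tips showing evenly at (185,490), (205,550), (430,535) and (320,575). The star is about 10 mm down at about 10 N. I'll check that it holds steady, then hand in.

```bash
python3 - <<'E'
from h import *
fs=[]
for _ in range(8):
    env.pause(.1);fs.append(env.read_force()[2]+1.55)
print(np.mean(fs),env.read_ee_pos(),env.read_grasp_force(),env.read_clock())
if np.mean(fs)>9.5: print(env.finish_job())
E
```

```text
10.45621363890912 [ 0.45660783 -0.25611329  0.08864716] 44.28635605605564 15.6417
the job is handed in; nothing more can be done
None
```

The job is handed in at 15.6 s: the tumbler is held mouth down, centred on the star and pressing it about 10 mm down with a steady 10.5 N or so.

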